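Open a possibly caught sampler case and hold its lid

TASK

Lift the white crucible off the lid of the sampler case and stand it gently, upright, on the round cork mat. Then, before touching the thumb catch, tug the lid upward by its bar handle to find out whether it is caught; if it is, slide the thumb catch all the way outward (away from the handle) and lift again. Finish while still holding the lid by its handle about half open (45 degrees), with the other things on the bench left where they are.

Things in the scene. Friction and masses are not known exactly. Their poses are not given: they have to be found in the camera images.
- case: Grey sampler case fixed to the bench, 220 x 260 x 98 mm (its x, y, z), -x side roughly towards the robot. Origin: centre of its underside. The top's 50 mm strip nearest the robot (x -110 to -60 mm) is a fixed ledge at z = 98 mm with the thumb catch; behind it, flush, lies the lid (x -60 to +110, top at z = 98). The lid's hinge line runs along y at x = +110, z = 90 mm.
- handle (a point): Steel bar handle on the lid: a round bar 12 mm thick, 100 mm long along its y, on two end posts, its centre 42 mm above the lid. Origin: middle of the bar; lid shut, it is at (-30, 0, 140) mm in the case frame, 140 mm in front of and 50 mm above the hinge line, axes as the case's; it turns with the lid. Pinched with the tool pointing down, the bar turns between the pads as the lid rises.
- lid (a joint): Lid angle in rad: 0 shut, grows to 1.9 as the front edge (nearest the robot) rises; half open is 0.79. Lid and handle weigh 0.56 kg; let go, it falls shut. A concealed catch under the lid may or may not be caught, which cannot be seen: if caught, the lid gives only about 5 mm at the handle (0.04 rad) and stops hard; if free, it comes up with about 4 N.
- thumb_mid (a point): Centre of the thumb catch, a dark steel block 20 (x) x 14 (y) x 22 mm (z) on the ledge; this point is 11 mm above the ledge, at first at (-85, 65, 109) mm in the case frame, axes as the case's. It slides 24 mm along the case's +y (away from the handle) with about 3 N of drag and no spring: it stays where left. Sliding it fully to +y draws the concealed catch back for good.
- thumb (a joint): Travel of the thumb catch in m: 0 at the start (always, whether caught or not), 0.024 fully slid outward.
- crucible: White ceramic crucible, open round cup 50 mm across and 52 mm high (straight side above 14 mm, 40 mm foot), wall 4 mm, 0.12 kg. Origin: centre of its underside, z up. It stands at first on the lid, behind the handle.
- mat: Round cork mat fixed to the bench, 120 mm across, 6 mm thick, on the left or right of the case. Origin: centre of its underside.
- valve: Bystander: brass valve body, 36 x 90 x 62 mm, standing on the other side of the case from the mat. Origin: centre of its underside.
- cone: Bystander: green plastic adapter cone, 60 mm across, 64 mm high. Origin: centre of its underside.
- sheath: Bystander: steel thermocouple sheath with a square head, 200 mm long along its x, 22 mm high, lying down. Origin: on the bench under its middle.
- jar: Bystander: amber glass jar, 60 mm across, 95 mm high, beyond the case. Origin: centre of its underside.
- dish: Bystander: white dish, 90 mm across, 30 mm high, near the robot on its right. Origin: centre of its underside.
- wrench: Bystander: wrench 150 mm long lying near the robot on its left. Origin: underside of its middle.
Not all that is in view belongs to the job. Leave any purple look-alike of the crucible alone.

How it is judged:
On the way, in this order (a step that is already met when the one before it is completed fails the run):
1. the crucible stands released and upright on the cork mat (horizontal distance between crucible and mat below 0.045 m and height (world z) of crucible between 0.002 and 0.012 m and angle between crucible's own z axis and vertical below 0.12 rad and contact force between the fingers and crucible below 0.1 N), for 0.2 s.
2. the lid is tugged by its handle while the thumb catch is still untouched (value of joint lid above 0.015 rad and value of joint thumb below 0.004 m and contact force between the fingers and handle_bar above 0.5 N), for 0.1 s.
At the end, for the whole second after the job is handed in: The lid stands between 0.6 and 1.0 rad (34 to 57 degrees) open, still, with the fingers holding its handle (contact force over 0.5 N), and the crucible stands upright (within 0.12 rad) on the cork mat, its centre within 45 mm of the mat's centre, not touched by the fingers (all of step 1 and value of joint lid between 0.6 and 1 rad and velocity of joint lid between -0.1 and 0.1 rad/s and contact force between the fingers and handle_bar above 0.5 N); the arm keeps its last pose, push and grip.
It fails at once if the crucible is tipped over (angle between crucible's own z axis and vertical above 0.5 rad).
It fails at once if the crucible is dropped (falls free at over 0.6 m/s) (linear speed of crucible above 0.6 m/s and contact force between the fingers and crucible below 0.05 N).
It fails at once if a bystander (valve body, cone, sheath, jar, dish or wrench) is shifted by more than 20 mm (distance of any of valve, cone, sheath, jar, dish, wrench from where it was at the start of the episode above 0.02 m).
It also fails if it takes over 72 s, if anything falls off the work surface, if the arm or the gripper's body presses on something with over 40 N, if the wrist force passes 120 N, or if a joint passes its speed limit or range.

ROBOT

A 6-joint arm with a two-finger parallel gripper is mounted at the origin on the work surface. World frame = base frame: x ahead of the robot, y to its left, z up, the work surface at z = 0. Lengths are in m, angles in rad, forces in N, time in s.
With the tool pointing down it reaches from about 0.325 to 0.9 m from the base axis. Payload 3.5 kg.
Tool frame: the origin (TCP) lies at the very end of the fingers, on their centre line; the grasp point (between the pads) lies 19 mm behind it (ctrl.grasp_offset is the distance from the TCP to the grasp point, in m); z points along the fingers, y is the direction in which the jaws open and shut (so a half turn about z gives the same grasp; the last joint's range is limited). The gripper opens to 85 mm and grips with 20 to 120 N. Pads are 22 mm wide; open, the fingers measure 114 mm over their backs; the gripper's body (76 mm by 85 mm) begins 54 mm behind the grasp point. The pads swing forward as they close: fully open they stand 13 mm farther back than shut.
Start: joints at [-1.412, 0.276, -0.026, 1.268, 0, 1.467], TCP at [0.162, -0.604, 0.231] pointing down, gripper open.
Joint ranges: [-3.12, 3.12], [-0.85, 1.88], [-1.08, 1.24], [-1.95, 2.15], [-1.57, 1.53], [-3.14, 3.14]. Speed limits (rad/s): [2.57, 2.57, 3.14, 3.14, 3.14, 3.14].

INTERFACE

Orientations are given as a 3x3 rotation matrix whose columns are the frame's x, y, z axes.
In Python, from workcell import ctrl gives the robot as it stands.
- The arm moves only by the tool move_arm, never from a script. Its argument "commands" is a list of rows, each an object with "linear": the shift along the tool's x, y, z in mm, a list of three; "roll": the turn about the tool's z in rad; "jaw": the closure, from 0 (fully open) to 1 (shut). A call has 1 to 10 rows; each row shifts and turns the commanded pose from where the row before left it, along the tool's axes as they then stand; what a row does not reach is not made up. A row lasts 1/8 s, in which the tool goes at most 62.5 mm and 10.7 degrees, less where a joint would pass 70% of its speed; a pose out of reach is approached as far as the arm can. A call is refused whole if a number of a shift passes 62.5 or a number of a turn 0.188, either way. A call with a gripper value outside its range is refused whole. The fingers move at their own pace and stop on an object; the grip force is fixed at half the most. Time passes only in rows, so rows that do not move let the fingers close. It gives the time, the measured TCP pose, the force and the opening at its end, in the units of the state.
- ctrl.state(): the state, without advancing time (a new reading comes with each control period).
- ctrl.snapshot(name): name is "side" or "top"; returns the picture (384x512x3 uint8, red, green, blue); there is no depth.
- ctrl.camera_model(name): a dict with "K" (3x3 intrinsics, pixels), "k1" (the pictures are not rectified: a ray, as slopes to the right and down, at radius r is drawn at 1 + k1 r^2 times it, then the intrinsics apply), "eye" and "orientation" of the camera in the world. Camera axes: x right, y down, z forward; pixel columns grow to the right and rows downward; lengths in m; the calibration is good to about 2 mm. A picture is of the moment at which its call begins. camera_model takes no time and is no camera call.
- ctrl.close_job(): hands the job in, once; it reports no verdict.
The state is a dict: "time": time; "q": joint angles; "qvel": joint speeds; "joint_torque": joint torques, N m; "position": TCP position; "eef_rot": TCP orientation; "ft_force": force on the tool from outside, world axes, zero at the start; "ft_torque": the same for the moment, N m; "finger_gap": finger opening in m.
Only numpy, scipy, OpenCV 4.12 (cv2) and the standard library are available. Lean on these libraries where they do the work, as an engineer would, in place of code of your own. Each camera call takes 0.05 s, during which the arm holds its last target.

## Working session

There is one attempt and no reset: what is moved stays moved. The work goes in short steps, Python scripts to look and compute and a tool call to move; the robot and the scene stay as the last step left them, time stands still between calls to the robot, and variables do not carry over. Pictures are saved under pics/ and viewed, and the job is handed in when it is done.

Besides the shell and the picture viewer there is one more tool, called after "Request:" as name(argument=value, ...), one argument or row to a line, values as JSON. move_arm: Moves the arm, as the interface text tells. Its arguments: {"type":"object","properties":{"commands":{"type":"array","items":{"type":"object","properties":{"linear":{"type":"array","items":{"type":"number"}},"roll":{"type":"number"},"jaw":{"type":"number"}}}}},"required":["commands"]}

```bash
mkdir -p pics; ls; python3 - <<'E'
from workcell import ctrl
import cv2
s=ctrl.state()
print(s)
for n in("side","top"):
    cv2.imwrite(f"pics/{n}0.png",ctrl.snapshot(n)[:,:,::-1]); print(n,ctrl.camera_model(n))
print(ctrl.grasp_offset)
E
```

```text
pics
{'time': 0.0, 'q': array([-1.41241730e+00,  2.77137135e-01, -2.78971742e-02,  1.26797353e+00,
        7.05438180e-06,  1.46740470e+00]), 'qvel': array([-0.00128541,  0.00074515, -0.00055119,  0.00075452, -0.00053357,
       -0.00020742]), 'joint_torque': array([ 7.53925178e-04, -4.45507836e+01,  2.95205247e+01,  1.64052355e-02,
       -5.01531838e-05, -3.32699926e-06]), 'position': array([ 0.16161917, -0.60294   ,  0.23014944]), 'eef_rot': array([[ 9.65933305e-01,  2.58790906e-01, -3.41828487e-04],
       [ 2.58791025e-01, -9.65930863e-01,  2.18494542e-03],
       [ 2.35261319e-04, -2.19897370e-03, -9.99997555e-01]]), 'ft_force': array([ 1.31287986,  0.21132429, -0.24827146]), 'ft_torque': array([ 0.01329432,  0.01269105, -0.00019863]), 'finger_gap': 0.08539040714586724}
side {'K': array([[474.9617909 ,   0.        , 260.15103657],
       [  0.        , 474.9617909 , 192.12161919],
       [  0.        ,   0.        ,   1.        ]]), 'k1': -0.052961064274534696, 'eye': array([-0.02586163,  0.79390771,  1.19774796]), 'orientation': array([[-0.81224891, -0.43646982,  0.38697002],
       [-0.58329875,  0.60346594, -0.54368321],
       [ 0.00377809, -0.66732523, -0.74475685]])}
top {'K': array([[444.48572422,   0.        , 248.80085915],
       [  0.        , 444.48572422, 191.6903707 ],
       [  0.        ,   0.        ,   1.        ]]), 'k1': -0.0348270382873682, 'eye': array([0.42094582, 0.00949955, 1.16285726]), 'orientation': array([[-2.62038277e-02, -9.95765038e-01,  8.81212180e-02],
       [-9.99656423e-01,  2.60464353e-02, -2.93567247e-03],
       [ 6.27996400e-04, -8.81678674e-02, -9.96105433e-01]])}
0.0187
```

View pics/side0.png

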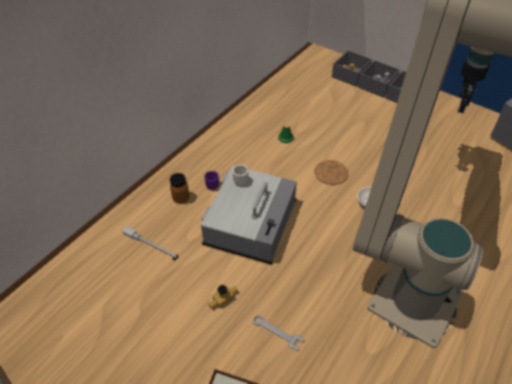

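View pics/top0.png

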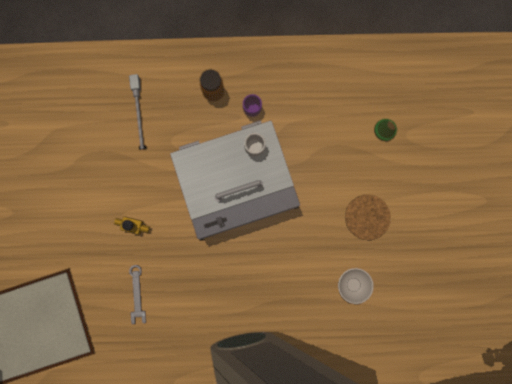

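The top view shows the case rotated: handle near (240,190), thumb catch near (215,222), crucible near (256,146), purple look-alike (253,105), mat (368,217), green cone (385,130) and dish (356,286). In the side view the crucible is at (240,174) and the mat at (331,172). Next I'll measure positions.

```bash
cat > h.py <<'E'
import numpy as np, cv2
from workcell import ctrl
def cam(n): 
    m=ctrl.camera_model(n); return m['K'],m['k1'],np.array(m['eye']),np.array(m['orientation'])
def ray(n,u,v):
    K,k1,e,R=cam(n)
    p=np.array([(u-K[0,2])/K[0,0],(v-K[1,2])/K[1,1]]); q=p.copy()
    for _ in range(20): q=p/(1+k1*(q@q))
    return e,R@np.array([q[0],q[1],1])
def onz(n,u,v,z):
    e,d=ray(n,u,v); return e+d*(z-e[2])/d[2]
def proj(n,P):
    K,k1,e,R=cam(n); c=R.T@(np.array(P)-e); q=c[:2]/c[2]; q=q*(1+k1*(q@q))
    return K[0,0]*q[0]+K[0,2],K[1,1]*q[1]+K[1,2]
E
python3 - <<'E'
from h import *
t=cv2.imread('pics/top0.png'); s=cv2.imread('pics/side0.png')
cv2.imwrite('pics/tz.png',cv2.resize(t[100:250,155:315],None,fx=5,fy=4*1.25*0+4,interpolation=cv2.INTER_CUBIC)[:600,:800])
cv2.imwrite('pics/sz.png',cv2.resize(s[150:270,190:340],None,fx=5,fy=5,interpolation=cv2.INTER_CUBIC)[:600,:800])
hsv=cv2.cvtColor(t,cv2.COLOR_BGR2HSV)
# case lid: low saturation
m=((hsv[...,1]<45)&(hsv[...,2]>60)).astype(np.uint8)*255
m[:110]=0;m[250:]=0;m[:,:160]=0;m[:,310:]=0
m=cv2.morphologyEx(m,cv2.MORPH_CLOSE,np.ones((7,7)))
c=max(cv2.findContours(m,0,2)[0],key=cv2.contourArea)
print(cv2.contourArea(c),cv2.minAreaRect(c),cv2.boxPoints(cv2.minAreaRect(c)))
print(cv2.approxPolyDP(c,5,True).reshape(-1,2))
E
```

```text
9531.5 ((234.0500030517578, 178.15000915527344), (93.28718566894531, 106.88497924804688), 71.56504821777344) [[168.6     150.80002]
 [270.      117.     ]
 [299.5     205.5    ]
 [198.1     239.30002]]
[[271 122]
 [171 153]
 [199 238]
 [298 205]]
```

View pics/tz.png

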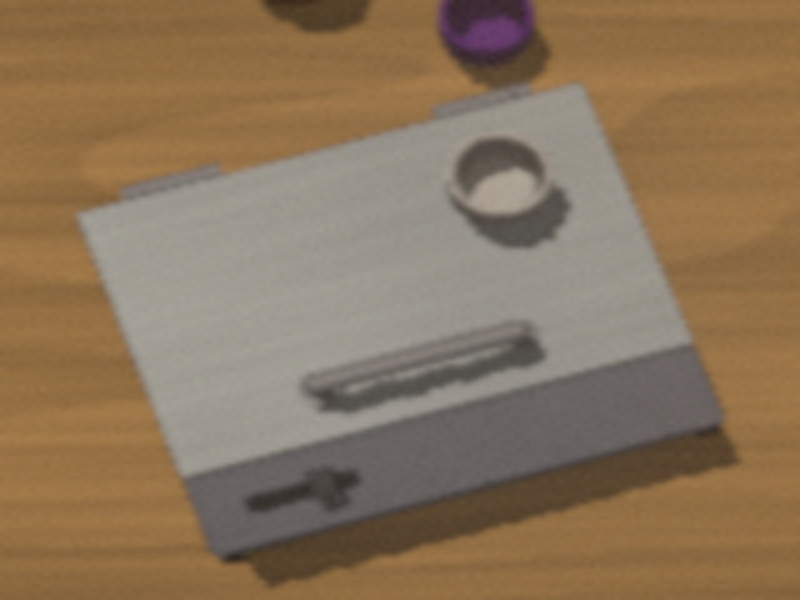

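View pics/sz.png

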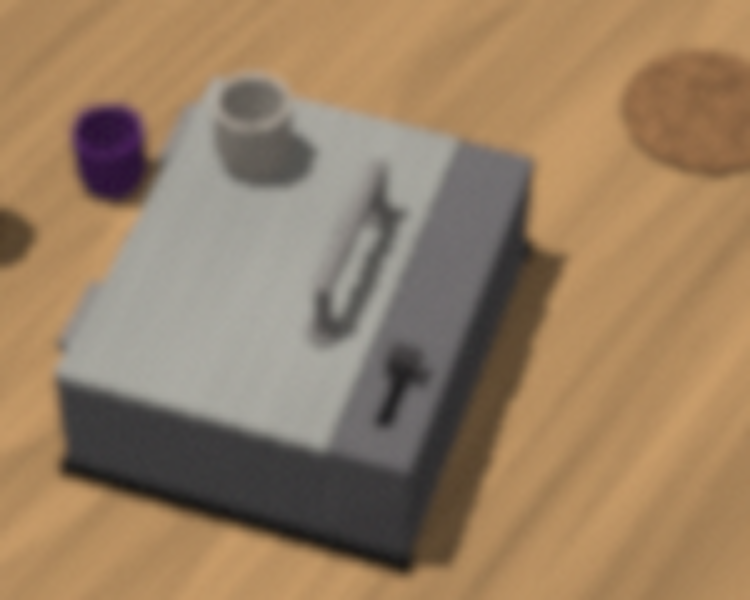

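```bash
python3 - <<'E'
from h import *
np.set_printoptions(precision=4,suppress=True)
C={'top':[(170.6,153.75),(271.8,121),(299.4,206.2),(199,238.75)],'side':[(201.6,225.6),(232.6,165.6),(296.6,181.6),(272,244)]}
loc=np.array([[110,130],[110,-130],[-110,-130],[-110,130]])/1e3
for n,c in C.items():
    P=np.array([onz(n,u,v,.098)[:2] for u,v in c]); print(n,P.tolist())
    d=np.linalg.norm(P-np.roll(P,-1,0),axis=1); print('sizes',d,'centre',P.mean(0))
    Z=(P-P.mean(0))@[1,1j]; L=loc@[1,1j]; yaw=np.angle((np.conj(L)*Z).sum()); print('yaw',yaw)
    R=np.array([[np.cos(yaw),-np.sin(yaw)],[np.sin(yaw),np.cos(yaw)]])
    f=lambda x,y:P.mean(0)+R@[x,y]
    print('pred handle',f(-.03,0),'thumb',f(-.085,.065))
a,b=onz('top',215.6,195.5,.142),onz('top',262,182,.142); print('handle',a,b,(a+b)/2,np.linalg.norm(a-b),'yaw',np.arctan2(*(a-b)[[1,0]])-np.pi/2)
print('thumb',onz('top',221,221,.12))
print('cruc',onz('top',254.8,144,.150),onz('side',240.8,170.2,.150))
i=0
for n in('top','side'):
    im=cv2.imread(f'pics/{n}0.png'); x,y=((368,217),(331,172))[n=='side']
    hsv=cv2.cvtColor(im,cv2.COLOR_BGR2HSV); 
    w=im[y-30:y+30,x-35:x+35]; cv2.imwrite(f'pics/mat_{n}.png',cv2.resize(w,None,fx=8,fy=8))
    print(n,hsv[y,x],hsv[y-28,x],hsv[y+25,x-25])
E
```

```text
top [[0.6124964903846226, 0.1936193931616799], [0.6869156267547643, -0.05432237822736006], [0.4770347566805585, -0.1140932833282527], [0.40563900099908473, 0.12802455000566473]]
sizes [0.2589 0.2182 0.2524 0.217 ] centre [0.5455 0.0383]
yaw 0.2904639207750933
pred handle [0.5168 0.0297] thumb [0.4455 0.0762]
side [[0.6076462772047551, 0.19828070443276358], [0.6866089645726967, -0.050747402176734124], [0.47796695936493455, -0.11315671562594276], [0.40320571685867357, 0.13173751268377998]]
sizes [0.2612 0.2178 0.2561 0.215 ] centre [0.5439 0.0415]
yaw 0.3020835373268913
pred handle [0.5152 0.0326] thumb [0.4434 0.0783]
handle [0.5044 0.0832 0.142 ] [ 0.5329 -0.0246  0.142 ] [0.5187 0.0293 0.142 ] 0.11148097318266202 yaw 0.25832872255348605
thumb [0.446  0.0733 0.12  ]
cruc [ 0.6208 -0.0102  0.15  ] [ 0.62   -0.0098  0.15  ]
top [ 14 150 121] [ 17 142 147] [ 17 138 146]
side [ 14 134 141] [ 16 120 172] [ 16 120 183]
```

```bash
python3 - <<'E'
from h import *
a=cv2.imread('pics/mat_top.png');b=cv2.imread('pics/mat_side.png')
cv2.imwrite('pics/mats.png',cv2.resize(np.hstack([a,b]),(800,343)))
for n,(x,y) in (('top',(368,217)),('side',(331,172))):
    im=cv2.imread(f'pics/{n}0.png'); h=cv2.cvtColor(cv2.GaussianBlur(im,(3,3),0),cv2.COLOR_BGR2Lab).astype(int)
    ref=h[y-4:y+5,x-4:x+5].reshape(-1,3).mean(0); print(ref, h[y,x-33],h[y-30,x])
E
```

```text
[101.0617284  138.90123457 154.40740741] [128 137 158] [128 138 158]
[121.18518519 139.62962963 153.97530864] [156 137 158] [148 137 156]
```

View pics/mats.png

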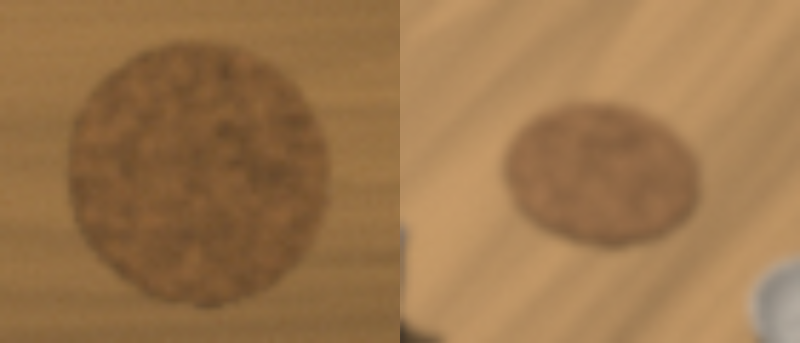

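The cork mat's centre is at about (368.0,217.4) in the top view and (331.3,172.5) in the side view. The case edges come out at about 258 x 217 mm, which agrees with the given sizes. The two views put the crucible within 1 mm of each other.

```bash
cat >> h.py <<'E'
np.set_printoptions(precision=4,suppress=True)
CASE=np.array([.5447,.0395]); YAW=.292
def f(x,y):
    c,s=np.cos(YAW),np.sin(YAW); return CASE+np.array([c*x-s*y,s*x+c*y])
def go(P,yaw=None):
    s=ctrl.state(); R=s['eef_rot']; d=R.T@(np.array(P)-s['position'])*1e3
    y0=np.arctan2(R[1,0],R[0,0]); print('pos',s['position'],'yaw',round(y0,4),'F',s['ft_force'],'gap',s['finger_gap'],'t',s['time'],'q',s['q'])
    print('tool delta mm',d,'roll',None if yaw is None else round(-(yaw-y0),4),'tilt',R[:,2])
E
python3 - <<'E'
from h import *
print('mat',onz('top',368,217.4,.006),onz('side',331.3,172.5,.006))
for n,p,z in(('dish',(356,286),.03),('cone',(385,130),.03),('purple',(253,103),.05),('jar',(211,80),.095),('valve',(130,227),.05)): print(n,onz('top',*p,z))
print('handle',f(-.03,0),'thumb',f(-.085,.065))
go([.6204,-.010,.230],.29)
E
```

```text
mat [ 0.4479 -0.3028  0.006 ] [ 0.4451 -0.2973  0.006 ]
dish [ 0.2755 -0.2577  0.03  ]
cone [ 0.673  -0.3523  0.03  ]
purple [ 0.7472 -0.0105  0.05  ]
jar [0.795  0.0925 0.095 ]
valve [0.4385 0.3057 0.05  ]
handle [0.516  0.0309] thumb [0.4446 0.0773]
pos [ 0.1616 -0.603   0.2303] yaw 0.2618 F [-0.5128  0.8231  0.2094] gap 0.08535031761331574 t 0.1 q [-1.4124  0.2771 -0.0278  1.268   0.      1.4674]
tool delta mm [ 596.6056 -454.0431    1.3123] roll -0.0282 tilt [-0.0003  0.002  -1.    ]
```

Request:
move_arm(
  commands=[
    {"linear": [36, -27, 0]},
    {"linear": [36, -27, 0]},
    {"linear": [36, -27, 0]},
    {"linear": [36, -27, 0]},
    {"linear": [36, -27, 0]},
    {"linear": [36, -27, 0]},
    {"linear": [36, -27, 0]},
    {"linear": [36, -27, 0]},
    {"linear": [36, -27, 0], "roll": -0.028},
    {"linear": [36, -27, 0]},
  ],
)

```text
invalid input
```

```bash
python3 -c "
from h import *
go([.6204,-.010,.230],.29)"
```

```text
pos [ 0.1616 -0.603   0.2303] yaw 0.2618 F [-0.5128  0.8231  0.2094] gap 0.08535031761331574 t 0.1 q [-1.4124  0.2771 -0.0278  1.268   0.      1.4674]
tool delta mm [ 596.6056 -454.0431    1.3123] roll -0.0282 tilt [-0.0003  0.002  -1.    ]
```

Each row seems to need every field.

Request:
move_arm(
  commands=[
    {"linear": [36, -27, 0], "roll": 0, "jaw": 0},
    {"linear": [36, -27, 0], "roll": 0, "jaw": 0},
    {"linear": [36, -27, 0], "roll": 0, "jaw": 0},
    {"linear": [36, -27, 0], "roll": 0, "jaw": 0},
    {"linear": [36, -27, 0], "roll": 0, "jaw": 0},
    {"linear": [36, -27, 0], "roll": 0, "jaw": 0},
    {"linear": [36, -27, 0], "roll": 0, "jaw": 0},
    {"linear": [36, -27, 0], "roll": 0, "jaw": 0},
    {"linear": [36, -27, 0], "roll": -0.028, "jaw": 0},
    {"linear": [36, -27, 0], "roll": 0, "jaw": 0},
  ],
)

```text
time: 1.35
position: [0.4391, -0.2475, 0.2309]
eef_rot: [[0.958, 0.286, -0.0], [0.286, -0.958, 0.0], [-0.0, -0.0, -1.0]]
ft_force: [-0.1, -1.0, -0.3]
finger_gap: 0.0854
```

```bash
python3 -c "
from h import *
go([.6204,-.010,.230],.29)"
```

```text
pos [ 0.4391 -0.2475  0.2309] yaw 0.2899 F [-0.0567 -0.9837 -0.3047] gap 0.08538463663395571 t 1.35 q [-0.6416  0.0624 -0.2834  1.2256 -0.      2.2101]
tool delta mm [ 241.6478 -175.7603    0.9016] roll -0.0001 tilt [-0.0005  0.0003 -1.    ]
```

Request:
move_arm(
  commands=[
    {"linear": [35, -25, 0], "roll": 0, "jaw": 0},
    {"linear": [35, -25, 0], "roll": 0, "jaw": 0},
    {"linear": [35, -25, 0], "roll": 0, "jaw": 0},
    {"linear": [35, -25, 0], "roll": 0, "jaw": 0},
    {"linear": [35, -25, 0], "roll": 0, "jaw": 0},
    {"linear": [35, -25, 0], "roll": 0, "jaw": 0},
    {"linear": [20, -20, 0], "roll": 0, "jaw": 0},
    {"linear": [0, 0, 0], "roll": 0, "jaw": 0},
    {"linear": [0, 0, 0], "roll": 0, "jaw": 0},
  ],
)

```text
time: 2.48
position: [0.6098, -0.0206, 0.2308]
eef_rot: [[0.958, 0.286, -0.001], [0.286, -0.958, -0.0], [-0.001, -0.0, -1.0]]
ft_force: [-0.1, 0.9, 0.1]
finger_gap: 0.0854
```

```bash
python3 -c "
from h import *
go([.6204,-.010,.112],.29)"
```

```text
pos [ 0.6098 -0.0206  0.2308] yaw 0.2898 F [-0.0829  0.9283  0.135 ] gap 0.08536692879502143 t 2.475 q [-0.1395  0.2514 -0.0601  1.2606 -0.0005  2.7123]
tool delta mm [ 13.389   -7.1483 118.7762] roll -0.0002 tilt [-0.0014 -0.0003 -1.    ]
```

Request:
move_arm(
  commands=[
    {"linear": [7, -4, 15], "roll": 0, "jaw": 0},
    {"linear": [6, -3, 15], "roll": 0, "jaw": 0},
    {"linear": [0, 0, 15], "roll": 0, "jaw": 0},
    {"linear": [0, 0, 10], "roll": 0, "jaw": 0},
    {"linear": [0, 0, 0], "roll": 0, "jaw": 0},
  ],
)

```text
time: 3.1
position: [0.6198, -0.0099, 0.1748]
eef_rot: [[0.958, 0.286, -0.003], [0.286, -0.958, 0.0], [-0.003, -0.001, -1.0]]
ft_force: [-0.7, 0.2, -0.7]
finger_gap: 0.0852
```

```bash
python3 - <<'E'
from h import *
go([.6204,-.010,.112],.29)
for n,(a,b,c,d) in (('side',(150,270,190,340)),('top',(90,210,180,340))):
    im=ctrl.snapshot(n)[:,:,::-1]; cv2.imwrite(f'pics/{n}1.png',cv2.resize(im[a:b,c:d],None,fx=5,fy=5,interpolation=cv2.INTER_CUBIC))
E
```

```text
pos [ 0.6198 -0.0099  0.1748] yaw 0.2896 F [-0.7045  0.1783 -0.7192] gap 0.08523701245337718 t 3.1 q [-0.1202  0.3028 -0.113   1.1578 -0.0001  2.7318]
tool delta mm [ 0.73    0.3183 62.7516] roll -0.0004 tilt [-0.0028  0.0003 -1.    ]
```

View pics/side1.png

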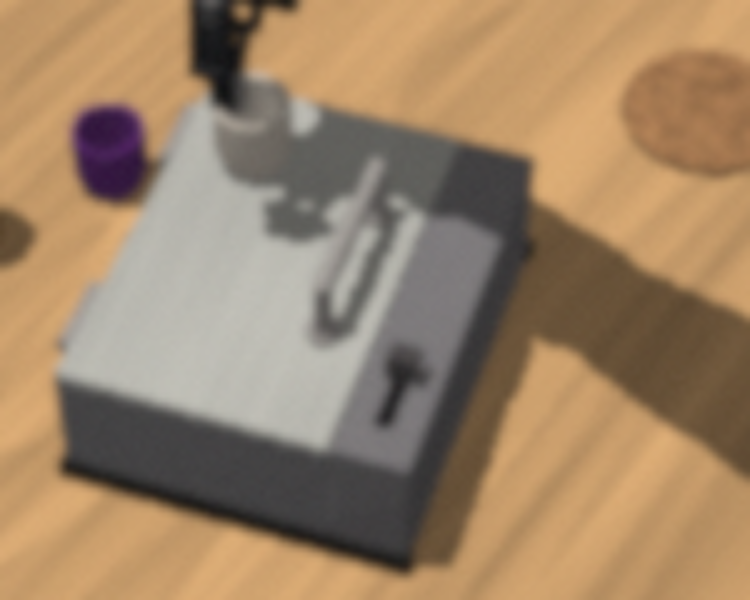

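View pics/top1.png

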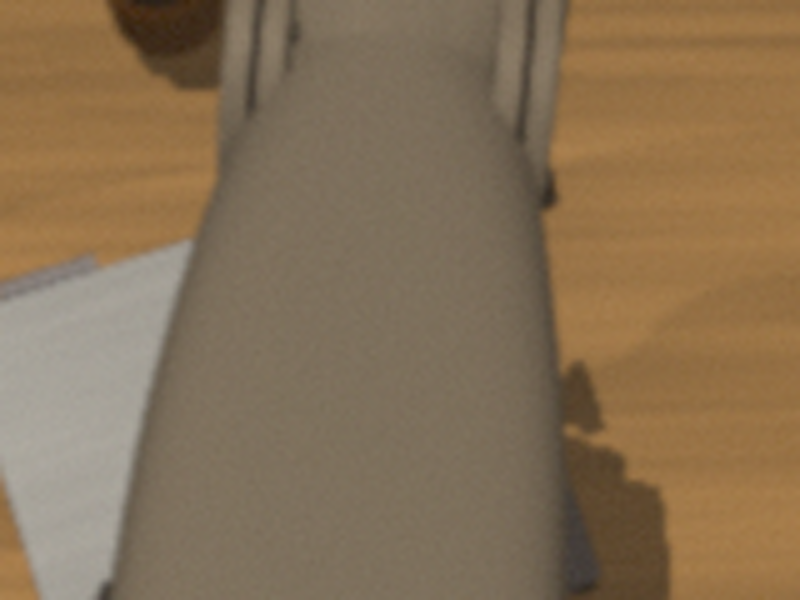

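```bash
python3 - <<'E'
from h import *
for z in (.175,.188):
  for k in (-.05,.05):
    p=proj('side',[.6198-.286*k,-.0099+.958*k,z]); print(z,k,(p[0]-190)*5,(p[1]-150)*5)
E
```

```text
0.175 -0.05 281.6031382429179 18.91253781014356
0.175 0.05 223.80098693536056 128.11984859621148
0.188 -0.05 281.23112915850936 3.657209214673429
0.188 0.05 223.01397551444268 112.91891532377576
```

The side view shows the near fingertip at crop pixel (225,108). That agrees with the predicted (223,113), so the alignment is good and I can descend.

Request:
move_arm(
  commands=[
    {"linear": [0.7, 0, 12], "roll": 0, "jaw": 0},
    {"linear": [0, 0, 12], "roll": 0, "jaw": 0},
    {"linear": [0, 0, 12], "roll": 0, "jaw": 0},
    {"linear": [0, 0, 12], "roll": 0, "jaw": 0},
    {"linear": [0, 0, 12], "roll": 0, "jaw": 0},
    {"linear": [0, 0, 2], "roll": 0, "jaw": 0},
    {"linear": [0, 0, 0], "roll": 0, "jaw": 0},
  ],
)

```text
time: 4.08
position: [0.6216, -0.0097, 0.1142]
eef_rot: [[0.958, 0.286, -0.0], [0.286, -0.958, 0.0], [-0.0, -0.0, -1.0]]
ft_force: [-0.6, -0.2, 0.4]
finger_gap: 0.0855
```

Request:
move_arm(
  commands=[
    {"linear": [0, 0, 0], "roll": 0, "jaw": 0.2},
    {"linear": [0, 0, 0], "roll": 0, "jaw": 0.3},
    {"linear": [0, 0, 0], "roll": 0, "jaw": 0.35},
    {"linear": [0, 0, 0], "roll": 0, "jaw": 0.4},
    {"linear": [0, 0, 0], "roll": 0, "jaw": 0.5},
    {"linear": [0, 0, 0], "roll": 0, "jaw": 0.6},
    {"linear": [0, 0, 0], "roll": 0, "jaw": 0.8},
    {"linear": [0, 0, 0], "roll": 0, "jaw": 1},
  ],
)

```text
time: 5.08
position: [0.622, -0.0096, 0.115]
eef_rot: [[0.958, 0.286, 0.001], [0.286, -0.958, 0.0], [0.001, 0.0, -1.0]]
ft_force: [-1.0, 1.1, 5.4]
finger_gap: 0.0491
```

```bash
python3 -c "
from h import *
go([.6204,-.010,.112],.29)"
```

```text
pos [ 0.622  -0.0096  0.115 ] yaw 0.2899 F [-1.025   1.069   5.3972] gap 0.04914110024244081 t 5.075 q [-0.1195  0.3511 -0.1806  1.0381  0.0004  2.7322]
tool delta mm [-1.612  -0.0476  2.9947] roll -0.0001 tilt [ 0.001   0.0003 -1.    ]
```

Request:
move_arm(
  commands=[
    {"linear": [0, 0, -5], "roll": 0, "jaw": 1},
    {"linear": [0, 0, -10], "roll": 0, "jaw": 1},
    {"linear": [0, 0, -20], "roll": 0, "jaw": 1},
    {"linear": [0, 0, -20], "roll": 0, "jaw": 1},
    {"linear": [0, 0, -20], "roll": 0, "jaw": 1},
    {"linear": [0, 0, -20], "roll": 0, "jaw": 1},
    {"linear": [0, 0, -10], "roll": 0, "jaw": 1},
    {"linear": [0, 0, -5], "roll": 0, "jaw": 1},
    {"linear": [0, 0, 0], "roll": 0, "jaw": 1},
  ],
)

```text
time: 6.2
position: [0.6214, -0.0097, 0.2241]
eef_rot: [[0.958, 0.286, -0.0], [0.286, -0.958, -0.0], [-0.0, -0.0, -1.0]]
ft_force: [-0.9, -0.6, -1.3]
finger_gap: 0.049
```

```bash
python3 - <<'E'
from h import *
go([.4465,-.300,.225],.29)
im=ctrl.snapshot('side')[:,:,::-1]; cv2.imwrite('pics/side2.png',cv2.resize(im[120:270,190:390],None,fx=4,fy=4,interpolation=cv2.INTER_CUBIC))
E
```

```text
pos [ 0.6214 -0.0097  0.2241] yaw 0.2898 F [-0.8582 -0.5787 -1.2547] gap 0.04895328625953524 t 6.2 q [-0.1196  0.2741 -0.0447  1.2523 -0.0001  2.7322]
tool delta mm [-250.5833  228.1746   -0.8514] roll -0.0002 tilt [-0.0003 -0.     -1.    ]
```

View pics/side2.png

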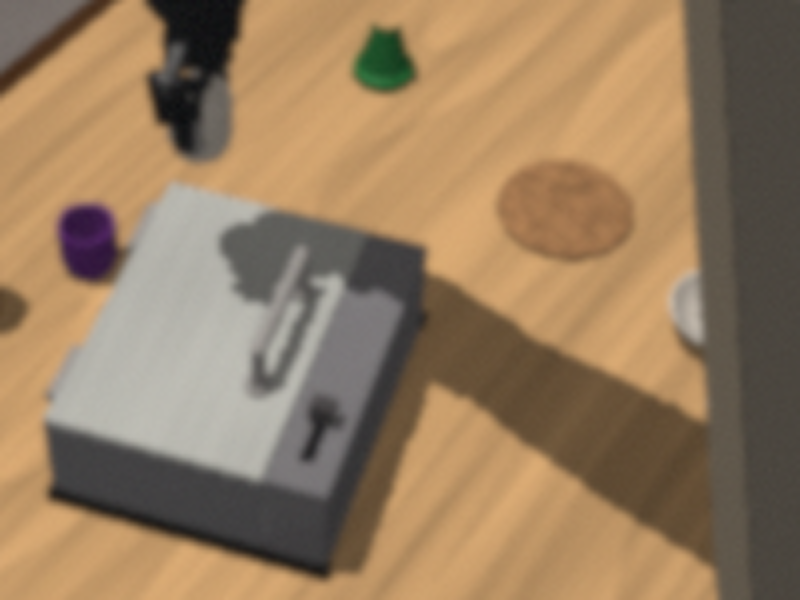

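The crucible is held upright, at crop pixel (205,115), with the lid still shut. Next I carry it to the mat.

Request:
move_arm(
  commands=[
    {"linear": [-12, 11, 0], "roll": 0, "jaw": 1},
    {"linear": [-24, 22, 0], "roll": 0, "jaw": 1},
    {"linear": [-30, 27, 0], "roll": 0, "jaw": 1},
    {"linear": [-30, 27, 0], "roll": 0, "jaw": 1},
    {"linear": [-30, 27, 0], "roll": 0, "jaw": 1},
    {"linear": [-30, 27, 0], "roll": 0, "jaw": 1},
    {"linear": [-30, 27, 0], "roll": 0, "jaw": 1},
    {"linear": [-30, 27, 0], "roll": 0, "jaw": 1},
    {"linear": [-20, 18, 0], "roll": 0, "jaw": 1},
    {"linear": [-14, 15, 0], "roll": 0, "jaw": 1},
  ],
)

```text
time: 7.5
position: [0.4454, -0.3007, 0.2238]
eef_rot: [[0.959, 0.284, -0.001], [0.284, -0.959, 0.001], [-0.001, -0.001, -1.0]]
ft_force: [0.1, 0.2, -2.0]
finger_gap: 0.0493
```

Request:
move_arm(
  commands=[
    {"linear": [0, 0, 10], "roll": 0, "jaw": 1},
    {"linear": [0, 0, 25], "roll": 0, "jaw": 1},
    {"linear": [0, 0, 30], "roll": 0, "jaw": 1},
    {"linear": [0, 0, 30], "roll": 0, "jaw": 1},
    {"linear": [0, 0, 30], "roll": 0, "jaw": 1},
    {"linear": [0, 0, 20], "roll": 0, "jaw": 1},
    {"linear": [0, 0, 10], "roll": 0, "jaw": 1},
    {"linear": [0, 0, 0], "roll": 0, "jaw": 1},
    {"linear": [0, 0, 0], "roll": 0, "jaw": 1},
  ],
)

```text
time: 8.62
position: [0.4479, -0.3, 0.0701]
eef_rot: [[0.958, 0.286, 0.001], [0.286, -0.958, -0.001], [0.001, 0.001, -1.0]]
ft_force: [0.4, -0.5, -1.2]
finger_gap: 0.0489
```

```bash
python3 - <<'E'
from h import *
go([.4465,-.300,.0225],.29)
im=ctrl.snapshot('side')[:,:,::-1]; cv2.imwrite('pics/side3.png',cv2.resize(im[120:270,250:450],None,fx=4,fy=4,interpolation=cv2.INTER_CUBIC))
im=ctrl.snapshot('top')[:,:,::-1]; cv2.imwrite('pics/top3.png',im)
E
```

```text
pos [ 0.4479 -0.3     0.0701] yaw 0.2901 F [ 0.3969 -0.5043 -1.2045] gap 0.04888651325284853 t 8.625 q [-0.7102  0.2642 -0.4117  0.8934  0.0001  2.1413]
tool delta mm [-1.3646 -0.4539 47.6224] roll 0.0001 tilt [ 0.0012 -0.0009 -1.    ]
```

View pics/side3.png

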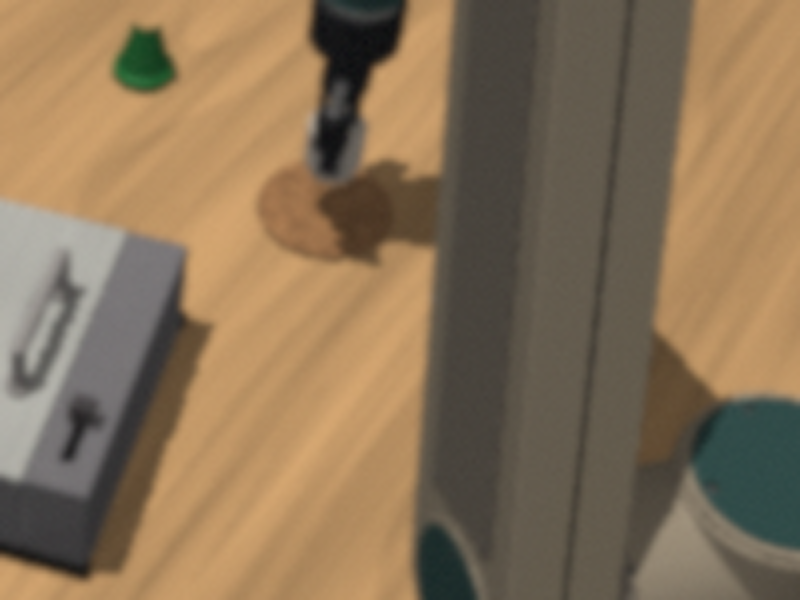

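View pics/top3.png

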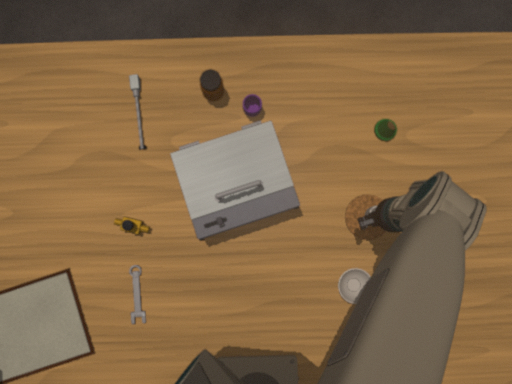

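The crucible hangs above the mat centre. TCP height at touchdown should be about 0.023, from the 17 mm offset between TCP and foot at the grasp.

Request:
move_arm(
  commands=[
    {"linear": [-1, 0, 10], "roll": 0, "jaw": 1},
    {"linear": [0, 0, 10], "roll": 0, "jaw": 1},
    {"linear": [0, 0, 10], "roll": 0, "jaw": 1},
    {"linear": [0, 0, 8], "roll": 0, "jaw": 1},
    {"linear": [0, 0, 4], "roll": 0, "jaw": 1},
    {"linear": [0, 0, 2], "roll": 0, "jaw": 1},
    {"linear": [0, 0, 0], "roll": 0, "jaw": 1},
    {"linear": [0, 0, 0], "roll": 0, "jaw": 1},
  ],
)

```text
time: 9.72
position: [0.4465, -0.3002, 0.0257]
eef_rot: [[0.958, 0.286, 0.001], [0.286, -0.958, -0.0], [0.0, 0.001, -1.0]]
ft_force: [-0.1, 0.3, -0.8]
finger_gap: 0.0489
```

Request:
move_arm(
  commands=[
    {"linear": [0, 0, 1], "roll": 0, "jaw": 1},
    {"linear": [0, 0, 1], "roll": 0, "jaw": 1},
    {"linear": [0, 0, 0], "roll": 0, "jaw": 1},
    {"linear": [0, 0, 0], "roll": 0, "jaw": 1},
  ],
)

```text
time: 10.22
position: [0.4462, -0.2999, 0.0233]
eef_rot: [[0.958, 0.286, 0.0], [0.286, -0.958, 0.0], [0.0, -0.0, -1.0]]
ft_force: [-0.7, -0.1, -1.2]
finger_gap: 0.0489
```

Request:
move_arm(
  commands=[
    {"linear": [0, 0, 0.5], "roll": 0, "jaw": 1},
    {"linear": [0, 0, 0.5], "roll": 0, "jaw": 1},
    {"linear": [0, 0, 0], "roll": 0, "jaw": 1},
    {"linear": [0, 0, 0], "roll": 0, "jaw": 1},
  ],
)

```text
time: 10.72
position: [0.4462, -0.3, 0.023]
eef_rot: [[0.958, 0.286, 0.0], [0.286, -0.958, -0.0], [0.0, 0.0, -1.0]]
ft_force: [-1.9, 1.5, 5.1]
finger_gap: 0.049
```

Contact is 5 N upward at TCP z 0.023, as predicted. Now I release slowly.

Request:
move_arm(
  commands=[
    {"linear": [0, 0, 0], "roll": 0, "jaw": 0.35},
    {"linear": [0, 0, 0], "roll": 0, "jaw": 0.2},
    {"linear": [0, 0, 0], "roll": 0, "jaw": 0.1},
    {"linear": [0, 0, 0], "roll": 0, "jaw": 0},
    {"linear": [0, 0, 0], "roll": 0, "jaw": 0},
    {"linear": [0, 0, 0], "roll": 0, "jaw": 0},
  ],
)

```text
time: 11.48
position: [0.4462, -0.2999, 0.0223]
eef_rot: [[0.958, 0.286, -0.0], [0.286, -0.958, 0.0], [-0.0, -0.0, -1.0]]
ft_force: [-0.1, -0.3, -0.2]
finger_gap: 0.0849
```

Request:
move_arm(
  commands=[
    {"linear": [0, 0, -5], "roll": 0, "jaw": 0},
    {"linear": [0, 0, -15], "roll": 0, "jaw": 0},
    {"linear": [0, 0, -25], "roll": 0, "jaw": 0},
    {"linear": [0, 0, -30], "roll": 0, "jaw": 0},
    {"linear": [0, 0, -40], "roll": 0, "jaw": 0},
    {"linear": [0, 0, -40], "roll": 0, "jaw": 0},
    {"linear": [0, 0, -40], "roll": 0, "jaw": 0},
    {"linear": [0, 0, -10], "roll": 0, "jaw": 0},
  ],
)

```text
time: 12.48
position: [0.4479, -0.3013, 0.2318]
eef_rot: [[0.958, 0.286, 0.006], [0.286, -0.958, -0.005], [0.004, 0.006, -1.0]]
ft_force: [-1.3, -0.6, -0.4]
finger_gap: 0.0851
```

```bash
python3 - <<'E'
from h import *
go([.517,.030,.215],.292+np.pi/2)
im=ctrl.snapshot('side')[:,:,::-1]; cv2.imwrite('pics/side4.png',cv2.resize(im[120:270,250:450],None,fx=4,fy=4,interpolation=cv2.INTER_CUBIC))
E
```

```text
pos [ 0.4479 -0.3013  0.2318] yaw 0.2898 F [-1.3437 -0.5966 -0.4286] gap 0.08511747135427156 t 12.475 q [-0.712   0.1204 -0.2172  1.2257  0.      2.1397]
tool delta mm [ 160.8623 -297.8699   15.591 ] roll -1.573 tilt [ 0.0057 -0.0049 -1.    ]
```

View pics/side4.png

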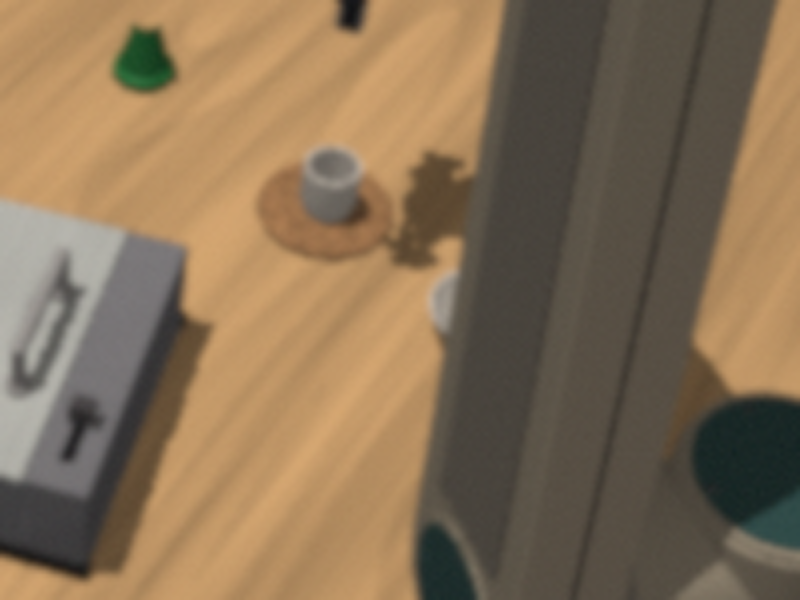

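The crucible stands upright at the middle of the mat. Next I go to the handle.

Request:
move_arm(
  commands=[
    {"linear": [10, -18, 0], "roll": 0, "jaw": 0},
    {"linear": [20, -36, 0], "roll": 0, "jaw": 0},
    {"linear": [20, -36, 0], "roll": 0, "jaw": 0},
    {"linear": [20, -36, 0], "roll": 0, "jaw": 0},
    {"linear": [20, -36, 0], "roll": 0, "jaw": 0},
    {"linear": [20, -36, 0], "roll": 0, "jaw": 0},
    {"linear": [20, -36, 0], "roll": 0, "jaw": 0},
    {"linear": [20, -36, 0], "roll": 0, "jaw": 0},
    {"linear": [10, -28, 0], "roll": 0, "jaw": 0},
    {"linear": [0, 0, 0], "roll": -0.175, "jaw": 0},
  ],
)

```text
time: 13.78
position: [0.5122, 0.0345, 0.225]
eef_rot: [[0.89, 0.456, -0.005], [0.456, -0.89, 0.001], [-0.004, -0.003, -1.0]]
ft_force: [0.5, -0.5, -0.3]
finger_gap: 0.0855
```

Request:
move_arm(
  commands=[
    {"linear": [0, 0, 0], "roll": -0.175, "jaw": 0},
    {"linear": [0, 0, 0], "roll": -0.175, "jaw": 0},
    {"linear": [0, 0, 0], "roll": -0.175, "jaw": 0},
    {"linear": [0, 0, 0], "roll": -0.175, "jaw": 0},
    {"linear": [0, 0, 0], "roll": -0.175, "jaw": 0},
    {"linear": [0, 0, 0], "roll": -0.175, "jaw": 0},
    {"linear": [0, 0, 0], "roll": -0.175, "jaw": 0},
    {"linear": [0, 0, 0], "roll": -0.173, "jaw": 0},
    {"linear": [0, 0, 0], "roll": 0, "jaw": 0},
    {"linear": [0, 0, 0], "roll": 0, "jaw": 0},
  ],
)

```text
time: 15.02
position: [0.5134, 0.0319, 0.2262]
eef_rot: [[-0.286, 0.958, -0.002], [0.958, 0.286, 0.0], [0.001, -0.002, -1.0]]
ft_force: [-0.7, 0.1, -0.2]
finger_gap: 0.0853
```

```bash
python3 - <<'E'
from h import *
go([.517,.030,.121],.292+np.pi/2)
im=ctrl.snapshot('side')[:,:,::-1]; cv2.imwrite('pics/side5.png',cv2.resize(im[120:270,190:390],None,fx=4,fy=4,interpolation=cv2.INTER_CUBIC))
E
```

```text
pos [0.5134 0.0319 0.2262] yaw 1.8608 F [-0.722   0.0917 -0.1819] gap 0.08531952744762428 t 15.025 q [-0.0638  0.0849 -0.269   1.2192  0.0002  1.217 ]
tool delta mm [ -2.9568   3.1747 105.1939] roll -0.002 tilt [-0.0023  0.0003 -1.    ]
```

View pics/side5.png

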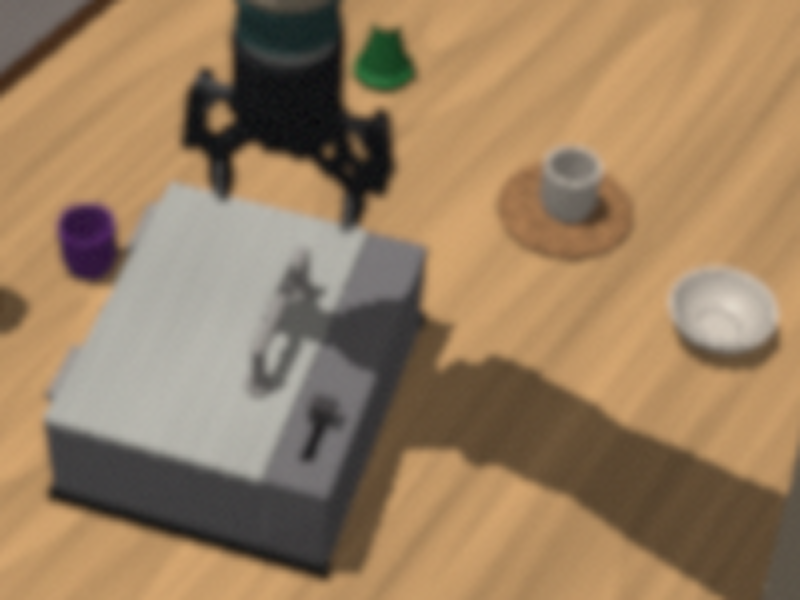

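Request:
move_arm(
  commands=[
    {"linear": [-3, 3, 15], "roll": 0, "jaw": 0},
    {"linear": [0, 0, 25], "roll": 0, "jaw": 0},
    {"linear": [0, 0, 25], "roll": 0, "jaw": 0},
    {"linear": [0, 0, 20], "roll": 0, "jaw": 0},
    {"linear": [0, 0, 14], "roll": 0, "jaw": 0.1},
    {"linear": [0, 0, 6], "roll": 0, "jaw": 0.2},
    {"linear": [0, 0, 0], "roll": 0, "jaw": 0.3},
    {"linear": [0, 0, 0], "roll": 0, "jaw": 0.4},
    {"linear": [0, 0, 0], "roll": 0, "jaw": 0.5},
    {"linear": [0, 0, 0], "roll": 0, "jaw": 0.6},
  ],
)

```text
time: 16.32
position: [0.5185, 0.0293, 0.1228]
eef_rot: [[-0.288, 0.958, 0.001], [0.958, 0.288, -0.0], [-0.0, 0.001, -1.0]]
ft_force: [-0.1, -0.7, 0.2]
finger_gap: 0.0339
```

```bash
python3 - <<'E'
from h import *
go([.517,.030,.121],.292+np.pi/2)
im=ctrl.snapshot('side')[:,:,::-1]; cv2.imwrite('pics/side6.png',cv2.resize(im[150:270,190:340],None,fx=5,fy=5,interpolation=cv2.INTER_CUBIC))
E
```

```text
pos [0.5185 0.0293 0.1228] yaw 1.8628 F [-0.1454 -0.7064  0.1617] gap 0.03386727029410818 t 16.325 q [-0.068   0.1744 -0.3981  0.9973 -0.      1.2108]
tool delta mm [ 1.0632 -1.2489  1.8423] roll -0.0 tilt [ 0.001  -0.0001 -1.    ]
```

View pics/side6.png

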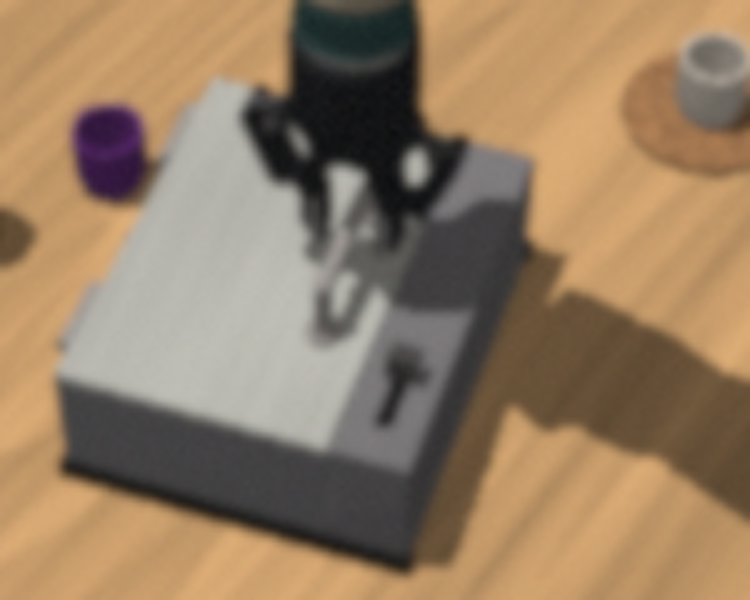

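The fingers straddle the bar, so I close on it.

Request:
move_arm(
  commands=[
    {"linear": [0, 0, 0], "roll": 0, "jaw": 0.7},
    {"linear": [0, 0, 0], "roll": 0, "jaw": 0.8},
    {"linear": [0, 0, 0], "roll": 0, "jaw": 0.9},
    {"linear": [0, 0, 0], "roll": 0, "jaw": 1},
    {"linear": [0, 0, 0], "roll": 0, "jaw": 1},
    {"linear": [0, 0, 0], "roll": 0, "jaw": 1},
  ],
)

```text
time: 17.12
position: [0.5187, 0.0296, 0.1225]
eef_rot: [[-0.288, 0.958, 0.001], [0.958, 0.288, 0.001], [0.0, 0.001, -1.0]]
ft_force: [3.0, 1.2, -0.5]
finger_gap: 0.0099
```

Request:
move_arm(
  commands=[
    {"linear": [0, 0, -1], "roll": 0, "jaw": 1},
    {"linear": [0, 0, -1], "roll": 0, "jaw": 1},
    {"linear": [0, 0, -1], "roll": 0, "jaw": 1},
    {"linear": [0, 0, -1], "roll": 0, "jaw": 1},
    {"linear": [0, 0, 0], "roll": 0, "jaw": 1},
    {"linear": [0, 0, 0], "roll": 0, "jaw": 1},
  ],
)

```text
time: 17.88
position: [0.5199, 0.0299, 0.1259]
eef_rot: [[-0.288, 0.958, 0.003], [0.958, 0.288, 0.002], [0.001, 0.004, -1.0]]
ft_force: [7.8, 1.7, -7.6]
finger_gap: 0.01
```

Request:
move_arm(
  commands=[
    {"linear": [0, 0, -1], "roll": 0, "jaw": 1},
    {"linear": [0, 0, -1], "roll": 0, "jaw": 1},
    {"linear": [0, 0, 0], "roll": 0, "jaw": 1},
    {"linear": [0, 0, 0], "roll": 0, "jaw": 1},
  ],
)

```text
time: 18.38
position: [0.5205, 0.0301, 0.1277]
eef_rot: [[-0.288, 0.958, 0.005], [0.958, 0.288, 0.002], [0.001, 0.005, -1.0]]
ft_force: [9.2, 3.3, -9.9]
finger_gap: 0.0099
```

Request:
move_arm(
  commands=[
    {"linear": [0, 1, -1], "roll": 0, "jaw": 1},
    {"linear": [0, 1, -1], "roll": 0, "jaw": 1},
    {"linear": [0, 0, 0], "roll": 0, "jaw": 1},
    {"linear": [0, 0, 0], "roll": 0, "jaw": 1},
  ],
)

```text
time: 18.88
position: [0.5205, 0.0301, 0.1279]
eef_rot: [[-0.288, 0.958, 0.0], [0.958, 0.288, 0.001], [0.001, 0.0, -1.0]]
ft_force: [9.3, 2.9, -14.5]
finger_gap: 0.0101
```

Request:
move_arm(
  commands=[
    {"linear": [0, 0, -1], "roll": 0, "jaw": 1},
    {"linear": [0, 0, -1], "roll": 0, "jaw": 1},
    {"linear": [0, 0, 0], "roll": 0, "jaw": 1},
    {"linear": [0, 0, 0], "roll": 0, "jaw": 1},
  ],
)

```text
time: 19.38
position: [0.5205, 0.0301, 0.1281]
eef_rot: [[-0.288, 0.958, -0.0], [0.958, 0.288, 0.001], [0.001, 0.0, -1.0]]
ft_force: [13.5, 1.4, -26.2]
finger_gap: 0.0098
```

The lid is caught: it rose about 5.5 mm, then the force climbed to 26 N with no more motion. I lower it, release and go to the thumb catch.

Request:
move_arm(
  commands=[
    {"linear": [0, -1, 3], "roll": 0, "jaw": 1},
    {"linear": [0, -1, 3], "roll": 0, "jaw": 1},
    {"linear": [0, 0, 3], "roll": 0, "jaw": 1},
    {"linear": [0, 0, 1], "roll": 0, "jaw": 1},
    {"linear": [0, 0, 0], "roll": 0, "jaw": 1},
    {"linear": [0, 0, 0], "roll": 0, "jaw": 1},
  ],
)

```text
time: 20.12
position: [0.5187, 0.0296, 0.1225]
eef_rot: [[-0.288, 0.958, 0.001], [0.958, 0.288, 0.0], [0.0, 0.001, -1.0]]
ft_force: [5.7, 2.8, -2.3]
finger_gap: 0.0101
```

Request:
move_arm(
  commands=[
    {"linear": [0, 0, 0], "roll": 0, "jaw": 0.8},
    {"linear": [0, 0, 0], "roll": 0, "jaw": 0.6},
    {"linear": [0, 0, 0], "roll": 0, "jaw": 0.5},
    {"linear": [0, 0, 0], "roll": 0, "jaw": 0.5},
    {"linear": [0, 0, -15], "roll": 0, "jaw": 0.5},
    {"linear": [0, 0, -25], "roll": 0, "jaw": 0.5},
    {"linear": [0, 0, -20], "roll": 0, "jaw": 0.7},
    {"linear": [0, 0, 0], "roll": 0, "jaw": 1},
    {"linear": [0, 0, 0], "roll": 0, "jaw": 1},
  ],
)

```text
time: 21.25
position: [0.5178, 0.0294, 0.1822]
eef_rot: [[-0.288, 0.958, -0.0], [0.958, 0.288, -0.0], [0.0, -0.0, -1.0]]
ft_force: [-0.3, -0.3, -1.1]
finger_gap: -0.0001
```

```bash
python3 - <<'E'
from h import *
# finger centre at case y = 65-7-11-8 
p=f(-.085,.037)
go([*p,.182],.292+np.pi/2)
for n,(a,b,c,d) in (('side',(150,270,190,340)),('top',(180,280,150,280))):
    im=ctrl.snapshot(n)[:,:,::-1]; cv2.imwrite(f'pics/{n}7.png',cv2.resize(im[a:b,c:d],None,fx=5,fy=5,interpolation=cv2.INTER_CUBIC))
E
```

```text
pos [0.5178 0.0294 0.1822] yaw 1.8628 F [-0.2674 -0.3412 -1.0699] gap -0.00014433167649381248 t 21.25 q [-0.068   0.1213 -0.3245  1.1252 -0.      1.2108]
tool delta mm [ 38.9794 -56.3577   0.1858] roll -0.0 tilt [-0.0002 -0.     -1.    ]
```

View pics/side7.png

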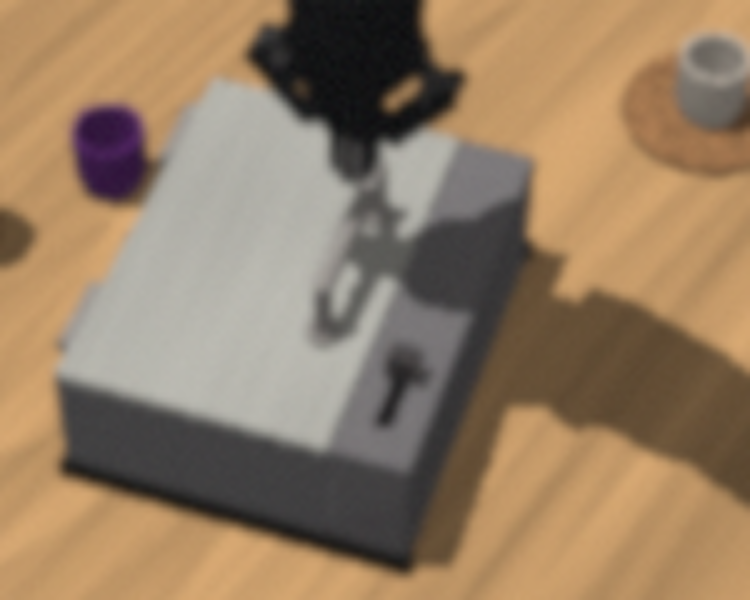

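Request:
move_arm(
  commands=[
    {"linear": [10, -15, 0], "roll": 0, "jaw": 1},
    {"linear": [14, -20, 0], "roll": 0, "jaw": 1},
    {"linear": [14, -20, 0], "roll": 0, "jaw": 1},
    {"linear": [0, 0, 15], "roll": 0, "jaw": 1},
    {"linear": [0, 0, 20], "roll": 0, "jaw": 1},
    {"linear": [0, 0, 20], "roll": 0, "jaw": 1},
    {"linear": [0, 0, 15], "roll": 0, "jaw": 1},
    {"linear": [0, 0, 6], "roll": 0, "jaw": 1},
    {"linear": [0, 0, 0], "roll": 0, "jaw": 1},
    {"linear": [0, 0, 0], "roll": 0, "jaw": 1},
  ],
)

```text
time: 22.6
position: [0.4552, 0.0499, 0.1069]
eef_rot: [[-0.288, 0.958, 0.001], [0.958, 0.288, -0.0], [-0.0, 0.001, -1.0]]
ft_force: [-1.1, 0.3, -0.1]
finger_gap: 0.0001
```

```bash
python3 - <<'E'
from h import *
p=f(-.085,.065)
go([*p,.104],.292+np.pi/2)
for n,(a,b,c,d) in (('side',(150,270,190,340)),('top',(180,280,150,280))):
    im=ctrl.snapshot(n)[:,:,::-1]; cv2.imwrite(f'pics/{n}8.png',cv2.resize(im[a:b,c:d],None,fx=5,fy=5,interpolation=cv2.INTER_CUBIC))
E
```

```text
pos [0.4552 0.0499 0.1069] yaw 1.8628 F [-1.0625  0.2604 -0.0735] gap 0.00013541970183059525 t 22.6 q [-0.0322  0.0863 -0.5399  0.9433  0.      1.2466]
tool delta mm [29.2931 -2.3076  2.9088] roll -0.0 tilt [ 0.0014 -0.     -1.    ]
```

View pics/side8.png

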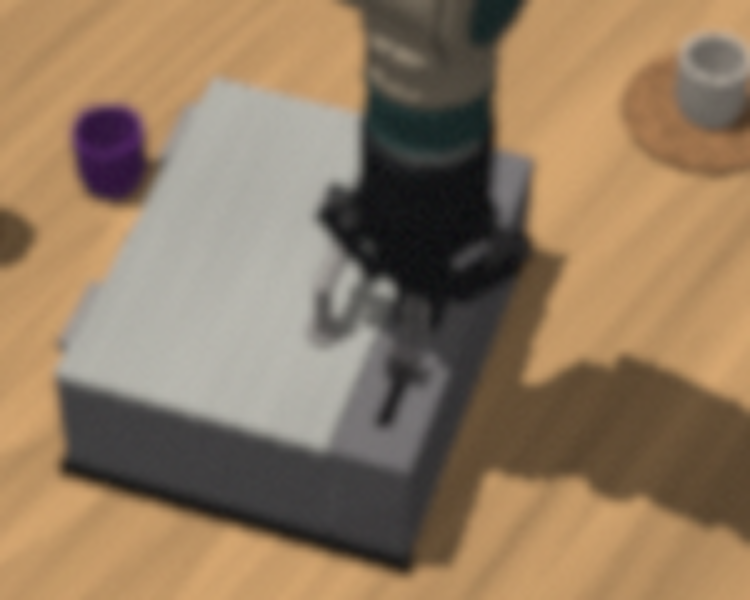

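The closed fingers stand on the ledge just inboard of the catch, with no contact force. I push along +x of the tool, which is the case's +y.

Request:
move_arm(
  commands=[
    {"linear": [4, 0, 2], "roll": 0, "jaw": 1},
    {"linear": [4, 0, 0], "roll": 0, "jaw": 1},
    {"linear": [4, 0, 0], "roll": 0, "jaw": 1},
    {"linear": [4, 0, 0], "roll": 0, "jaw": 1},
    {"linear": [4, 0, 0], "roll": 0, "jaw": 1},
    {"linear": [4, 0, 0], "roll": 0, "jaw": 1},
    {"linear": [3, 0, 0], "roll": 0, "jaw": 1},
    {"linear": [0, 0, 0], "roll": 0, "jaw": 1},
  ],
)

```text
time: 23.7
position: [0.4465, 0.0761, 0.1043]
eef_rot: [[-0.288, 0.958, -0.0], [0.958, 0.288, 0.0], [0.0, -0.0, -1.0]]
ft_force: [-0.4, -2.7, 0.1]
finger_gap: 0.0003
```

Request:
move_arm(
  commands=[
    {"linear": [2, 0, 0], "roll": 0, "jaw": 1},
    {"linear": [2, 0, 0], "roll": 0, "jaw": 1},
    {"linear": [2, 0, 0], "roll": 0, "jaw": 1},
    {"linear": [0, 0, 0], "roll": 0, "jaw": 1},
  ],
)

```text
time: 24.2
position: [0.4448, 0.0818, 0.1043]
eef_rot: [[-0.288, 0.958, -0.0], [0.958, 0.288, 0.0], [0.0, -0.0, -1.0]]
ft_force: [-0.6, -1.8, 2.0]
finger_gap: -0.0001
```

Request:
move_arm(
  commands=[
    {"linear": [2, 0, 0], "roll": 0, "jaw": 1},
    {"linear": [1, 0, 0], "roll": 0, "jaw": 1},
    {"linear": [0, 0, 0], "roll": 0, "jaw": 1},
    {"linear": [0, 0, 0], "roll": 0, "jaw": 1},
  ],
)

```text
time: 24.7
position: [0.444, 0.0846, 0.1043]
eef_rot: [[-0.288, 0.958, -0.0], [0.958, 0.288, 0.0], [0.0, -0.0, -1.0]]
ft_force: [-1.8, -2.2, 0.7]
finger_gap: 0.0007
```

Request:
move_arm(
  commands=[
    {"linear": [1, 0, 0], "roll": 0, "jaw": 1},
    {"linear": [1, 0, 0], "roll": 0, "jaw": 1},
    {"linear": [0, 0, 0], "roll": 0, "jaw": 1},
    {"linear": [0, 0, 0], "roll": 0, "jaw": 1},
  ],
)

```text
time: 25.2
position: [0.4439, 0.085, 0.1043]
eef_rot: [[-0.287, 0.958, 0.001], [0.958, 0.287, -0.003], [-0.004, -0.0, -1.0]]
ft_force: [-0.3, -6.3, 0.5]
finger_gap: -0.0003
```

Request:
move_arm(
  commands=[
    {"linear": [1, 0, 0], "roll": 0, "jaw": 1},
    {"linear": [1, 0, 0], "roll": 0, "jaw": 1},
    {"linear": [0, 0, 0], "roll": 0, "jaw": 1},
    {"linear": [0, 0, 0], "roll": 0, "jaw": 1},
  ],
)

```text
time: 25.7
position: [0.4439, 0.0851, 0.1044]
eef_rot: [[-0.286, 0.958, 0.002], [0.958, 0.286, -0.008], [-0.009, -0.001, -1.0]]
ft_force: [1.0, -10.7, 0.5]
finger_gap: 0.0002
```

Hard stop: the force rises to 11 N with no motion. I back off, rise and look.

Request:
move_arm(
  commands=[
    {"linear": [-8, 0, 0], "roll": 0, "jaw": 1},
    {"linear": [-8, 0, 0], "roll": 0, "jaw": 1},
    {"linear": [-8, 0, -15], "roll": 0, "jaw": 1},
    {"linear": [-10, 5, -25], "roll": 0, "jaw": 0.8},
    {"linear": [-10, 10, -25], "roll": 0, "jaw": 0.6},
    {"linear": [-10, 15, -12], "roll": 0, "jaw": 0.4},
    {"linear": [-10, 15, 0], "roll": 0, "jaw": 0.3},
    {"linear": [-10, 10, 0], "roll": 0, "jaw": 0.3},
    {"linear": [0, 0, 0], "roll": 0, "jaw": 0.3},
    {"linear": [0, 0, 0], "roll": 0, "jaw": 0.3},
  ],
)

```text
time: 26.95
position: [0.5159, 0.0333, 0.1804]
eef_rot: [[-0.288, 0.958, -0.003], [0.958, 0.288, 0.0], [0.001, -0.002, -1.0]]
ft_force: [0.2, -0.3, 0.3]
finger_gap: 0.0601
```

```bash
python3 - <<'E'
from h import *
go([.5187,.0296,.1225],.292+np.pi/2)
n='side';a,b,c,d=150,270,190,340
im=ctrl.snapshot(n)[:,:,::-1]; cv2.imwrite(f'pics/{n}9.png',cv2.resize(im[a:b,c:d],None,fx=5,fy=5,interpolation=cv2.INTER_CUBIC))
E
```

```text
pos [0.5159 0.0333 0.1804] yaw 1.8627 F [ 0.2425 -0.2895  0.2595] gap 0.06011842494928053 t 26.95 q [-0.0608  0.1212 -0.3286  1.1236  0.0002  1.2181]
tool delta mm [-4.4254  1.7888 57.8912] roll -0.0001 tilt [-0.0025  0.0004 -1.    ]
```

View pics/side9.png

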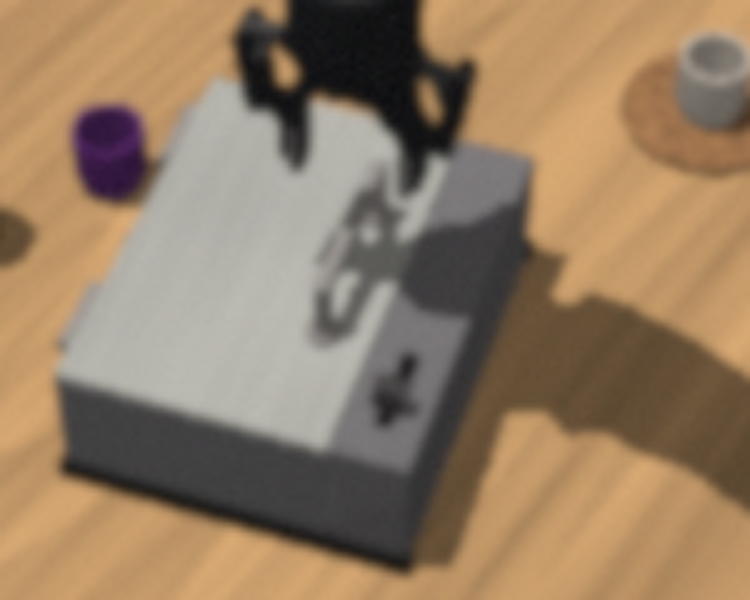

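The catch block moved from crop pixel (405,360) to (393,400), the outer end of its slot. Now I grip the bar again.

Request:
move_arm(
  commands=[
    {"linear": [-4, 2, 10], "roll": 0, "jaw": 0.3},
    {"linear": [0, 0, 20], "roll": 0, "jaw": 0.3},
    {"linear": [0, 0, 18], "roll": 0, "jaw": 0.3},
    {"linear": [0, 0, 10], "roll": 0, "jaw": 0.3},
    {"linear": [0, 0, 0], "roll": 0, "jaw": 0.4},
    {"linear": [0, 0, 0], "roll": 0, "jaw": 0.6},
    {"linear": [0, 0, 0], "roll": 0, "jaw": 0.8},
    {"linear": [0, 0, 0], "roll": 0, "jaw": 1},
    {"linear": [0, 0, 0], "roll": 0, "jaw": 1},
    {"linear": [0, 0, 0], "roll": 0, "jaw": 1},
  ],
)

```text
time: 28.25
position: [0.5188, 0.0294, 0.1242]
eef_rot: [[-0.288, 0.958, -0.002], [0.958, 0.288, -0.002], [-0.001, -0.003, -1.0]]
ft_force: [-4.2, -2.6, 6.6]
finger_gap: 0.01
```

```bash
python3 - <<'E'
from h import *
go([.5187,.0296,.1225])
t=np.arange(0,.86,.05); x=-140*np.cos(t)+50*np.sin(t)+140; z=140*np.sin(t)+50*np.cos(t)-50
print(np.c_[t,x,z]); print(np.c_[np.diff(x),np.diff(z)])
E
```

```text
pos [0.5188 0.0294 0.1242] yaw 1.8627 F [-4.2444 -2.6387  6.5586] gap 0.009963639216897838 t 28.25 q [-0.0669  0.1757 -0.3933  1.0038 -0.0018  1.212 ]
tool delta mm [ 0.2696 -0.0434  1.6812] roll None tilt [-0.0021 -0.0017 -1.    ]
[[ 0.      0.      0.    ]
 [ 0.05    2.6739  6.9346]
 [ 0.1     5.6911 13.7269]
 [ 0.15    9.044  20.3599]
 [ 0.2    12.7241 26.817 ]
 [ 0.25   16.7225 33.0822]
 [ 0.3    21.0289 39.1397]
 [ 0.35   25.6327 44.9743]
 [ 0.4    30.5224 50.5716]
 [ 0.45   35.6857 55.9175]
 [ 0.5    41.1097 60.9987]
 [ 0.55   46.7809 65.8024]
 [ 0.6    52.6851 70.3167]
 [ 0.65   58.8076 74.5303]
 [ 0.7    65.133  78.4326]
 [ 0.75   71.6455 82.0139]
 [ 0.8    78.3289 85.2652]
 [ 0.85   85.1664 88.1784]]
[[2.6739 6.9346]
 [3.0172 6.7923]
 [3.3529 6.633 ]
 [3.6802 6.4571]
 [3.9983 6.2651]
 [4.3064 6.0575]
 [4.6038 5.8347]
 [4.8897 5.5973]
 [5.1633 5.3459]
 [5.424  5.0812]
 [5.6712 4.8037]
 [5.9042 4.5143]
 [6.1225 4.2136]
 [6.3254 3.9023]
 [6.5125 3.5813]
 [6.6834 3.2513]
 [6.8375 2.9132]]
```

Request:
move_arm(
  commands=[
    {"linear": [0, 1.3, -3.5], "roll": 0, "jaw": 1},
    {"linear": [0, 1.3, -3.5], "roll": 0, "jaw": 1},
    {"linear": [0, 1.5, -3.4], "roll": 0, "jaw": 1},
    {"linear": [0, 1.5, -3.4], "roll": 0, "jaw": 1},
    {"linear": [0, 0, 0], "roll": 0, "jaw": 1},
  ],
)

```text
time: 28.88
position: [0.5233, 0.0308, 0.1364]
eef_rot: [[-0.288, 0.958, -0.005], [0.958, 0.288, -0.002], [-0.001, -0.005, -1.0]]
ft_force: [-5.5, -4.5, -1.4]
finger_gap: 0.0097
```

Up 12 mm, past the previous 5.5 mm stop, with little force: the lid is free. I continue along the arc.

Request:
move_arm(
  commands=[
    {"linear": [0, 1.7, -3.3], "roll": 0, "jaw": 1},
    {"linear": [0, 1.7, -3.3], "roll": 0, "jaw": 1},
    {"linear": [0, 1.8, -3.2], "roll": 0, "jaw": 1},
    {"linear": [0, 1.8, -3.2], "roll": 0, "jaw": 1},
    {"linear": [0, 2, -3.1], "roll": 0, "jaw": 1},
    {"linear": [0, 2, -3.1], "roll": 0, "jaw": 1},
    {"linear": [0, 2.2, -3], "roll": 0, "jaw": 1},
    {"linear": [0, 2.2, -3], "roll": 0, "jaw": 1},
    {"linear": [0, 0, 0], "roll": 0, "jaw": 1},
  ],
)

```text
time: 30.0
position: [0.5367, 0.0348, 0.1616]
eef_rot: [[-0.287, 0.958, -0.008], [0.958, 0.287, -0.003], [-0.001, -0.008, -1.0]]
ft_force: [-9.3, -5.2, 1.7]
finger_gap: 0.01
```

Request:
move_arm(
  commands=[
    {"linear": [0, 2.3, -2.9], "roll": 0, "jaw": 1},
    {"linear": [0, 2.3, -2.9], "roll": 0, "jaw": 1},
    {"linear": [0, 2.5, -2.8], "roll": 0, "jaw": 1},
    {"linear": [0, 2.5, -2.8], "roll": 0, "jaw": 1},
    {"linear": [0, 2.6, -2.7], "roll": 0, "jaw": 1},
    {"linear": [0, 2.6, -2.7], "roll": 0, "jaw": 1},
    {"linear": [0, 2.7, -2.5], "roll": 0, "jaw": 1},
    {"linear": [0, 2.7, -2.5], "roll": 0, "jaw": 1},
    {"linear": [0, 0, 0], "roll": 0, "jaw": 1},
  ],
)

```text
time: 31.12
position: [0.5546, 0.0403, 0.1841]
eef_rot: [[-0.287, 0.958, -0.01], [0.958, 0.287, -0.004], [-0.001, -0.011, -1.0]]
ft_force: [-13.0, -6.5, 6.7]
finger_gap: 0.01
```

```bash
python3 - <<'E'
from h import *
go([.5187,.0296,.1225])
im=ctrl.snapshot('side')[:,:,::-1]; cv2.imwrite('pics/side10.png',cv2.resize(im[130:280,190:390],None,fx=4,fy=4,interpolation=cv2.INTER_CUBIC))
E
```

```text
pos [0.5546 0.0403 0.1841] yaw 1.8622 F [-12.9524  -6.5042   6.6935] gap 0.009958450057227461 t 31.125 q [-0.0413  0.192  -0.2361  1.1528 -0.0046  1.2381]
tool delta mm [  0.1709 -36.7843  62.0596] roll None tilt [-0.0103 -0.0042 -0.9999]
```

View pics/side10.png

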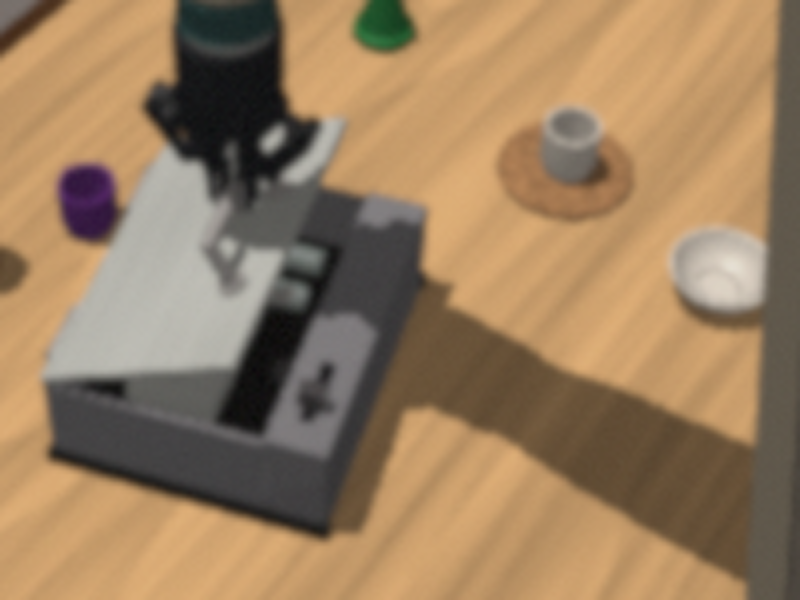

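The lid is about 0.48 rad open. The reaction of about 15 N is radial, meaning I'm slightly inside the arc, so I bias the next steps outward.

Request:
move_arm(
  commands=[
    {"linear": [0, 1.5, -3.4], "roll": 0, "jaw": 1},
    {"linear": [0, 2, -3], "roll": 0, "jaw": 1},
    {"linear": [0, 2.9, -2.4], "roll": 0, "jaw": 1},
    {"linear": [0, 2.9, -2.4], "roll": 0, "jaw": 1},
    {"linear": [0, 3, -2.2], "roll": 0, "jaw": 1},
    {"linear": [0, 3, -2.2], "roll": 0, "jaw": 1},
    {"linear": [0, 3.1, -2.1], "roll": 0, "jaw": 1},
    {"linear": [0, 0, 0], "roll": 0, "jaw": 1},
  ],
)

```text
time: 32.17
position: [0.5744, 0.0463, 0.2016]
eef_rot: [[-0.288, 0.958, -0.006], [0.958, 0.288, -0.002], [-0.0, -0.007, -1.0]]
ft_force: [-7.9, -4.3, 2.9]
finger_gap: 0.0096
```

Request:
move_arm(
  commands=[
    {"linear": [0, 3.1, -2.1], "roll": 0, "jaw": 1},
    {"linear": [0, 3.1, -2], "roll": 0, "jaw": 1},
    {"linear": [0, 3.2, -1.9], "roll": 0, "jaw": 1},
    {"linear": [0, 3.2, -1.8], "roll": 0, "jaw": 1},
    {"linear": [0, 0, 0], "roll": 0, "jaw": 1},
    {"linear": [0, 0, 0], "roll": 0, "jaw": 1},
  ],
)

```text
time: 32.92
position: [0.588, 0.0504, 0.2107]
eef_rot: [[-0.288, 0.958, -0.002], [0.958, 0.288, -0.001], [-0.0, -0.002, -1.0]]
ft_force: [-6.7, -3.3, 4.0]
finger_gap: 0.0098
```

```bash
python3 - <<'E'
from h import *
go([.5187,.0296,.1225])
E
```

```text
pos [0.588  0.0504 0.2107] yaw 1.8627 F [-6.669  -3.3361  4.038 ] gap 0.00980755036097167 t 32.925 q [-0.0236  0.228  -0.133   1.2119 -0.001   1.2553]
tool delta mm [  0.1064 -72.1697  88.3593] roll None tilt [-0.0021 -0.001  -1.    ]
```

By the arc geometry the lid is at about 0.75–0.83 rad. I'll check it in the picture.

```bash
python3 - <<'E'
from h import *
im=ctrl.snapshot('side')[:,:,::-1]; cv2.imwrite('pics/side11.png',cv2.resize(im[120:270,190:390],None,fx=4,fy=4,interpolation=cv2.INTER_CUBIC))
cv2.imwrite('pics/top11.png',ctrl.snapshot('top')[:,:,::-1])
# predicted pixels of lid front corners (case x -60, z 98) for angles
CASE+=np.array([.0025,-.0012])
for t in (.6,.7,.8,.9,1.):
    r=np.array([-170,8]);x=(110+r[0]*np.cos(t)+r[1]*np.sin(t))/1e3; z=(90-r[0]*np.sin(t)+r[1]*np.cos(t))/1e3
    o=[]
    for y in(-.13,.13):
        u,v=proj('side',[*f(x,y),z]); o.append(((u-190)*4,(v-120)*4))
    print(t,np.round(o).tolist())
s=ctrl.state();print(s['time'],s['qvel'])
E
```

```text
0.6 [[330.0, 132.0], [213.0, 380.0]]
0.7 [[317.0, 116.0], [197.0, 364.0]]
0.8 [[302.0, 101.0], [180.0, 348.0]]
0.9 [[286.0, 86.0], [160.0, 333.0]]
1.0 [[268.0, 73.0], [140.0, 319.0]]
33.025 [ 0.0012  0.0007 -0.0017 -0.0008  0.0008  0.0006]
```

View pics/side11.png

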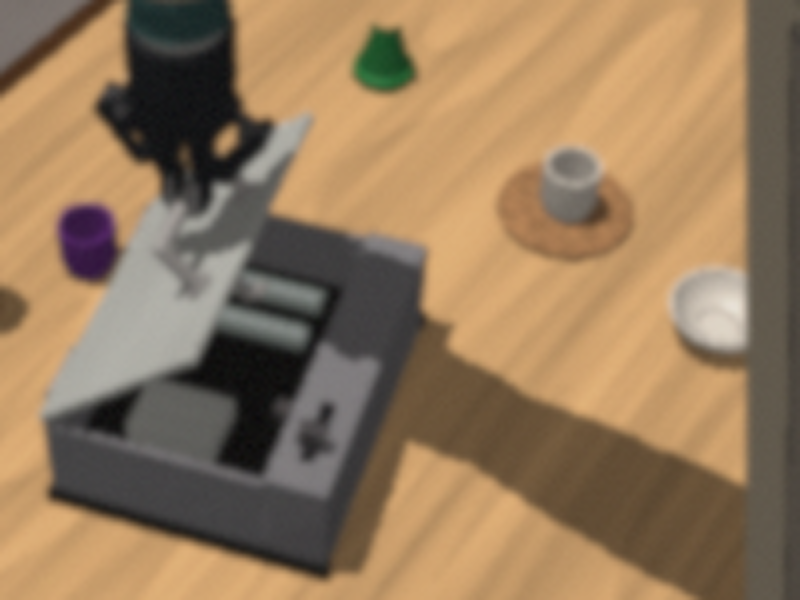

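View pics/top11.png

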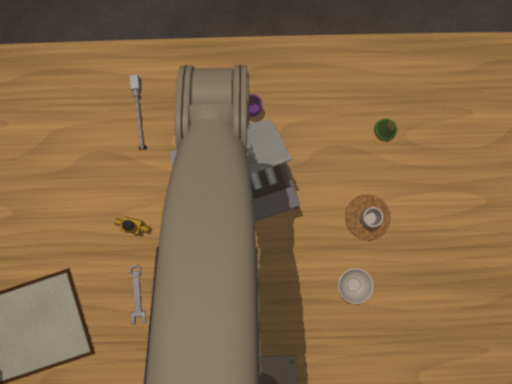

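The lid's front corners are at crop pixels (310,117) and (198,360), which matches about 0.72 rad. The crucible is upright on the mat, the bystanders are where they were, and the arm is still. Handing in.

```bash
python3 - <<'E'
from h import *
P=onz('top',373,217.5,.058); print(P, np.hypot(*(P[:2]-[.4465,-.300])))
print(ctrl.close_job())
E
```

```text
[ 0.4461 -0.3012  0.058 ] 0.0012986983361434592
the job is handed in; nothing more can be done
None
```

The job is handed in at about 33 s of the 72 s allowed. The gripper is still holding the lid by its handle, about half open.

- **Crucible:** I lifted it off the lid and released it upright on the cork mat. The last check put it about 1 mm from the mat's centre.
- **Tug test:** with the thumb catch untouched, the lid rose about 5.5 mm and stopped hard at about 26 N, so it was caught.
- **Thumb catch:** I pushed it outward to its hard stop. The side picture showed it at the outer end of its slot.
- **Lid:** I gripped the handle again and the lid came up freely.

**Last checks:**
- The lid's corners in the side picture give about 0.72 rad. The distance the handle moved gives 0.75–0.85 rad. The two disagree slightly, but both are within 0.6–1.0.
- The joints were at rest, and the reaction force was small, about 8 N.
- The bystanders in view showed no shift. In the last pictures the arm hid the jar, so I couldn't recheck it.

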